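# Espresso cups back onto their own saucers

## Robot

A 6-joint arm with a two-finger parallel gripper is mounted at the origin on the work surface. World frame = base frame: x ahead of the robot, y to its left, z up, the work surface at z = 0. Lengths are in m, angles in rad, forces in N, time in s.
With the tool pointing down it reaches from about 0.35 to 0.975 m from the base axis. Payload 7.1 kg.
Tool frame: the origin (TCP) lies between the finger pads, 19 mm behind the fingertips; this is the grasp point; z points along the fingers, y is the line along which they close (so a half turn about z gives the same grasp; the last joint's range is limited). The gripper opens to 88 mm and grips with 3 to 60 N. Pads are 20 mm wide; open, the fingers measure 115 mm over their backs; the gripper's body (75 mm by 178 mm) begins 61 mm behind the grasp point.
Start: joints at [-1.313, 0.423, 1.63, -0, 1.089, -0.019], TCP at [0.171, -0.601, 0.241] pointing down, gripper open.
Joint ranges: [-3, 3], [-0.9, 2.11], [0.09, 2.58], [-1.31, 4.45], [0.11, 2.69], [-2.54, 2.54]. Speed limits (rad/s): [2.39, 2.39, 3.01, 3.14, 3.14, 3.14].

## Interface

Orientations are given as a unit quaternion [w, x, y, z].
In Python, from station import move_pose, movel, movej, command_gripper, wait, inverse_kinematics, read_camera, camera_info, MotionError, job_done, get_time, get_joint_pos, get_qvel, get_effort, get_tcp_pos, get_ee_rot, get_ft_force, get_ft_torque, get_grip_width, get_finger_force gives the robot as it stands. Calls block until the motion is done:
- move_pose(position, orientation): joint-space move of the TCP to a pose.
- movel(position, frame=None, v=0.15, until_force=None): straight line of the TCP; frame=None keeps the orientation; v is the mean speed in m/s. With until_force (N) it stops when the force on the tool has changed by that much, and returns True; else False.
- movej(angles): joint-space move.
- command_gripper(opening): opening from 0.0 (shut) to 1.0 (fully open); the grip force is fixed at half the most; returns when the fingers have stopped.
- wait(seconds).
- inverse_kinematics(position, orientation): joint angles nearest the present ones, or None.
- read_camera(name): name is "side" or "top" or "wrist"; returns the picture (420x560x3 uint8, red, green, blue); there is no depth.
- camera_info(name): a dict with "intrinsics" (3x3 intrinsics, pixels), "T" (4x4, takes a point from camera to world coordinates); the wrist camera has in their place "tool_from_camera" (4x4, takes a point from camera to tool coordinates, whose origin is the TCP and whose axes are the flange's). Camera axes: x right, y up, looking along -z (the intrinsics and any distortion apply to the point x, -y, -z); pixel columns grow to the right and rows downward; lengths in m; the calibration is good to about 2 mm. A picture is of the moment at which its call begins: read the wrist's pose just before it. camera_info takes no time and is no camera call.
A pose or a line that the arm cannot do raises MotionError and nothing moves.
- job_done(): hands the job in; it is judged then, once.
Readings, each from a call of its own:
- get_time(): time.
- get_joint_pos(): joint angles.
- get_qvel(): joint speeds.
- get_effort(): joint torques, N m.
- get_tcp_pos(): TCP position.
- get_ee_rot(): TCP orientation.
- get_ft_force(): force on the tool from outside, world axes, zero at the start.
- get_ft_torque(): the same for the moment, N m.
- get_grip_width(): opening from 0.0 (shut) to 1.0 (fully open).
- get_finger_force(): force on a finger pad.
Only numpy, scipy, OpenCV 4.12 (cv2) and the standard library are available. Lean on these libraries where they do the work, as an engineer would, in place of code of your own. Each camera call takes 0.05 s, during which the arm holds its last target. There are 200 camera calls.

## Task

The four coloured espresso cups have been put on the wrong saucers: move them so that every cup stands upright in the well of the saucer of its own colour, and leave the spare white saucer empty at the end. Use the white saucer as the free spot on the way: stand a cup upright in its well and let go of it there for a moment. Set the cups down gently without dropping or tipping any, and do not shove the steel sugar pot out of its place.

Things in the scene. Friction and masses are not known exactly. Their poses are not given: they have to be found in the camera images.
- cup_red: red espresso cup, 110-200 g, 60 mm tall, loose, upright on a saucer of another colour. Wall 4 mm, straight, 60 mm outer diameter from 16 mm up to the rim; foot 48 mm. Loop handle on its +y side, reaching 51 mm from the axis, 18-51 mm up. Origin: centre of the foot's underside, z up. Grip from above across its x axis (60 mm); TCP 35-45 mm above the foot clears the saucer.
- cup_yellow: yellow espresso cup, 110-200 g, 60 mm tall, loose, upright on a saucer of another colour. Wall 4 mm, straight, 60 mm outer diameter from 16 mm up to the rim; foot 48 mm. Loop handle on its +y side, reaching 51 mm from the axis, 18-51 mm up. Origin: centre of the foot's underside, z up. Grip from above across its x axis (60 mm); TCP 35-45 mm above the foot clears the saucer.
- cup_green: green espresso cup, 110-200 g, 60 mm tall, loose, upright on a saucer of another colour. Wall 4 mm, straight, 60 mm outer diameter from 16 mm up to the rim; foot 48 mm. Loop handle on its +y side, reaching 51 mm from the axis, 18-51 mm up. Origin: centre of the foot's underside, z up. Grip from above across its x axis (60 mm); TCP 35-45 mm above the foot clears the saucer.
- cup_blue: blue espresso cup, 110-200 g, 60 mm tall, loose, upright on a saucer of another colour. Wall 4 mm, straight, 60 mm outer diameter from 16 mm up to the rim; foot 48 mm. Loop handle on its +y side, reaching 51 mm from the axis, 18-51 mm up. Origin: centre of the foot's underside, z up. Grip from above across its x axis (60 mm); TCP 35-45 mm above the foot clears the saucer.
- saucer_red: red saucer, the place of the red cup; another cup stands on it at the start. Round, 120 mm diameter, 14 mm high at the rim, with a flat well about 77 mm across whose floor is 6 mm above the underside; it does not move. Origin: centre of the underside, on the worktop; z up.
- saucer_yellow: yellow saucer, the place of the yellow cup; another cup stands on it at the start. Round, 120 mm diameter, 14 mm high at the rim, with a flat well about 77 mm across whose floor is 6 mm above the underside; it does not move. Origin: centre of the underside, on the worktop; z up.
- saucer_green: green saucer, the place of the green cup; another cup stands on it at the start. Round, 120 mm diameter, 14 mm high at the rim, with a flat well about 77 mm across whose floor is 6 mm above the underside; it does not move. Origin: centre of the underside, on the worktop; z up.
- saucer_blue: blue saucer, the place of the blue cup; another cup stands on it at the start. Round, 120 mm diameter, 14 mm high at the rim, with a flat well about 77 mm across whose floor is 6 mm above the underside; it does not move. Origin: centre of the underside, on the worktop; z up.
- saucer_white: white saucer, the spare one, empty at the start; the free spot. Round, 120 mm diameter, 14 mm high at the rim, with a flat well about 77 mm across whose floor is 6 mm above the underside; it does not move. Origin: centre of the underside, on the worktop; z up.
- sugar_pot: round steel sugar pot, 66 mm diameter, 76 mm tall with its lid knob, about 300 g, loose; not part of the job: leave it in its place. Origin: centre of its underside; z up.
Not all that is in view belongs to the job. Of the things that look like the cup_green, the smallest one is meant.

How it is judged:
On the way:
1. a cup stands upright, released and at rest, in the well of the white saucer (((horizontal distance between cup_red and saucer_white below 0.015 m and z of cup_red in the frame of saucer_white between 0.003 and 0.01 m and angle between cup_red's own z axis and vertical below 0.1 rad and linear speed of cup_red below 0.02 m/s and angular speed of cup_red below 0.2 rad/s and contact force between cup_red and the fingers below 0.05 N) or (horizontal distance between cup_yellow and saucer_white below 0.015 m and z of cup_yellow in the frame of saucer_white between 0.003 and 0.01 m and angle between cup_yellow's own z axis and vertical below 0.1 rad and linear speed of cup_yellow below 0.02 m/s and angular speed of cup_yellow below 0.2 rad/s and contact force between cup_yellow and the fingers below 0.05 N) or (horizontal distance between cup_green and saucer_white below 0.015 m and z of cup_green in the frame of saucer_white between 0.003 and 0.01 m and angle between cup_green's own z axis and vertical below 0.1 rad and linear speed of cup_green below 0.02 m/s and angular speed of cup_green below 0.2 rad/s and contact force between cup_green and the fingers below 0.05 N) or (horizontal distance between cup_blue and saucer_white below 0.015 m and z of cup_blue in the frame of saucer_white between 0.003 and 0.01 m and angle between cup_blue's own z axis and vertical below 0.1 rad and linear speed of cup_blue below 0.02 m/s and angular speed of cup_blue below 0.2 rad/s and contact force between cup_blue and the fingers below 0.05 N))), for 0.2 s.
At the end, for the whole second after the job is handed in: Each cup stands upright (within 0.1 rad) and flat in the well of the saucer of its own colour, its axis within 15 mm of the saucer's, its foot 3 to 10 mm above the saucer's underside, released and at rest. The white saucer is therefore empty (horizontal distance between cup_red and saucer_red below 0.015 m and z of cup_red in the frame of saucer_red between 0.003 and 0.01 m and angle between each of cup_red, cup_yellow, cup_green, cup_blue's own z axis and vertical below 0.1 rad and linear speed of each of cup_red, cup_yellow, cup_green, cup_blue below 0.02 m/s and angular speed of each of cup_red, cup_yellow, cup_green, cup_blue below 0.2 rad/s and contact force between each of cup_red, cup_yellow, cup_green, cup_blue and the fingers below 0.05 N and horizontal distance between cup_yellow and saucer_yellow below 0.015 m and z of cup_yellow in the frame of saucer_yellow between 0.003 and 0.01 m and horizontal distance between cup_green and saucer_green below 0.015 m and z of cup_green in the frame of saucer_green between 0.003 and 0.01 m and horizontal distance between cup_blue and saucer_blue below 0.015 m and z of cup_blue in the frame of saucer_blue between 0.003 and 0.01 m); the robot touches nothing.
It fails at once if a cup is tipped by more than 0.6 rad (angle between any of cup_red, cup_yellow, cup_green, cup_blue's own z axis and vertical above 0.6 rad).
It fails at once if a cup is dropped (moves at more than 0.6 m/s while no finger touches it, about 18 mm of free fall) ((contact force between cup_red and the fingers below 0.01 N and linear speed of cup_red above 0.6 m/s) or (contact force between cup_yellow and the fingers below 0.01 N and linear speed of cup_yellow above 0.6 m/s) or (contact force between cup_green and the fingers below 0.01 N and linear speed of cup_green above 0.6 m/s) or (contact force between cup_blue and the fingers below 0.01 N and linear speed of cup_blue above 0.6 m/s)).
It fails at once if the sugar pot is shifted by more than 25 mm or knocked over (distance of sugar_pot from where it was at the start of the episode above 0.025 m or angle between sugar_pot's own z axis and vertical above 0.4 rad).
It also fails if it takes over 141 s, if anything falls off the work surface, if the arm or the gripper's body presses on something with over 40 N, if the wrist force passes 120 N, or if a joint passes its speed limit or range.

## Working session

There is one attempt and no reset: what is moved stays moved. The work goes in short steps, each a Python script; the robot and the scene stay as the last script left them, time stands still between calls to the robot, and variables do not carry over. Pictures are saved under pics/ and viewed, at most 14 in all, crops included, and the job is handed in when it is done.

```bash
mkdir -p pics; ls; python3 - <<'E'
from station import *
import cv2
for n in ("top","side"):
    cv2.imwrite(f"pics/{n}0.png",read_camera(n)[:,:,::-1]); print(n,camera_info(n))
print(camera_info("wrist"),get_time(),get_ee_rot())
E
```

```text
pics
top {'intrinsics': array([[381.25755035,   0.        , 282.18268647],
       [  0.        , 381.25755035, 212.38207735],
       [  0.        ,   0.        ,   1.        ]]), 'T': array([[ 0.0108936 ,  0.98317903, -0.18231928,  0.30821995],
       [-0.99968786,  0.01480798,  0.02012239, -0.05896126],
       [ 0.02248369,  0.18204317,  0.98303345,  0.91769567],
       [ 0.        ,  0.        ,  0.        ,  1.        ]])}
side {'intrinsics': array([[458.50606214,   0.        , 284.41040796],
       [  0.        , 458.50606214, 209.51557878],
       [  0.        ,   0.        ,   1.        ]]), 'T': array([[-0.80082092,  0.39840763, -0.44716576, -0.0307924 ],
       [-0.59871241, -0.55143661,  0.58091404,  0.60705138],
       [-0.01514298,  0.7329318 ,  0.68013356,  0.83487184],
       [ 0.        ,  0.        ,  0.        ,  1.        ]])}
{'intrinsics': array([[317.30537292,   0.        , 273.45587106],
       [  0.        , 317.30537292, 207.06544272],
       [  0.        ,   0.        ,   1.        ]]), 'tool_from_camera': array([[ 3.15156193e-04,  9.68852010e-01,  2.47640229e-01,
         6.70118971e-02],
       [ 9.99999546e-01, -5.28042034e-04,  7.93241621e-04,
         1.62464910e-04],
       [ 8.99298190e-04,  2.47639866e-01, -9.68851737e-01,
        -1.42725171e-01],
       [ 0.00000000e+00,  0.00000000e+00,  0.00000000e+00,
         1.00000000e+00]])} 0.1 [-6.57339141e-04  9.90430781e-01  1.38008802e-01 -7.57092161e-05]
```

View pics/top0.png

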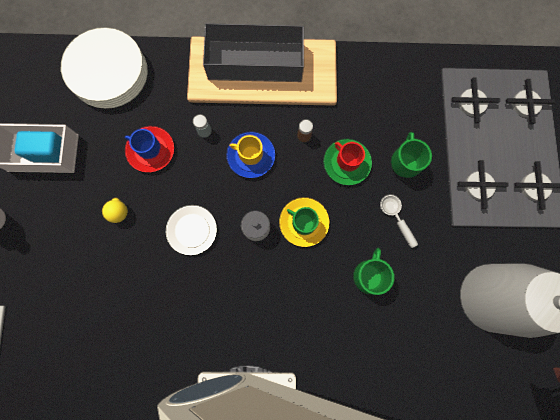

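View pics/side0.png

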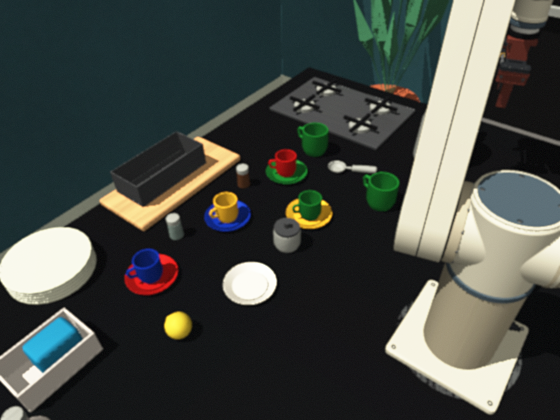

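```bash
cat > vis.py <<'E'
from station import *
import numpy as np, cv2
from scipy.optimize import minimize, least_squares
HUE={'red':((0,8),(172,180)),'yellow':((17,34),),'green':((50,80),),'blue':((105,130),)}
t=np.linspace(0,2*np.pi,48,endpoint=False)
ring=lambda r,z:np.c_[r*np.cos(t),r*np.sin(t),0*t+z]
BODY=np.r_[ring(.024,0),ring(.03,.016),ring(.03,.06)]
HAND=np.array([[x,y,z] for x in(-.004,.004) for y,z in((.028,.018),(.046,.018),(.051,.025),(.051,.045),(.046,.051),(.028,.051))])
def project(n,P):
    i=camera_info(n);K,T=i['intrinsics'],i['T'];c=(P-T[:3,3])@T[:3,:3]
    return np.c_[K[0,0]*c[:,0]/-c[:,2]+K[0,2],K[1,1]*c[:,1]/c[:,2]+K[1,2]]
def unproject(n,uv,z):
    i=camera_info(n);K,T=i['intrinsics'],i['T'];uv=np.atleast_2d(uv).astype(float)
    d=np.c_[(uv[:,0]-K[0,2])/K[0,0],-(uv[:,1]-K[1,2])/K[1,1],-np.ones(len(uv))]@T[:3,:3].T
    return T[:3,3]+d*((z-T[2,3])/d[:,2])[:,None]
def mask(img,c):
    h=cv2.cvtColor(img,cv2.COLOR_RGB2HSV)
    if c=='white': return ((h[...,1]<50)&(h[...,2]>110)).astype(np.uint8)
    return (np.any([(h[...,0]>=a)&(h[...,0]<=b) for a,b in HUE[c]],0)&(h[...,1]>110)&(h[...,2]>35)).astype(np.uint8)
def near(m,n,xy,r,z):
    w=np.zeros_like(m);cv2.fillConvexPoly(w,cv2.convexHull(project(n,ring(r,z)+[*xy,0]).astype(np.float32)).astype(int),1);return m*w
def fit_cup(n,img,c,xy0,z0=.006):
    m=near(mask(img,c),n,xy0,.075,.03);S=4
    M=cv2.resize(m,None,fx=S,fy=S,interpolation=cv2.INTER_NEAREST)
    M=cv2.morphologyEx(M,cv2.MORPH_CLOSE,np.ones((13,13)))
    ys,xs=np.nonzero(M);y0,y1,x0,x1=ys.min()-40,ys.max()+40,xs.min()-40,xs.max()+40;M=M[y0:y1,x0:x1]
    def cost(p):
        a=p[2];R=np.array([[np.cos(a),-np.sin(a),0],[np.sin(a),np.cos(a),0],[0,0,1]]);I=np.zeros_like(M)
        for Q in(BODY,HAND):
            uv=(project(n,Q@R.T+[p[0],p[1],z0])+.5)*S-[x0,y0]
            cv2.fillConvexPoly(I,cv2.convexHull(uv.astype(np.float32)).astype(int),1)
        return 1-(I&M).sum()/(I|M).sum()
    best=None
    for a in np.arange(0,6.28,.52):
        r=minimize(cost,[*xy0,a],method='Nelder-Mead',options=dict(initial_simplex=[[*xy0,a],[xy0[0]+.01,xy0[1],a],[xy0[0],xy0[1]+.01,a],[*xy0,a+.3]],xatol=1e-4,fatol=1e-4))
        if best is None or r.fun<best.fun: best=r
    return best.x,1-best.fun
def fit_saucer(n,img,c,xy0):
    m=near(mask(img,c),n,xy0,.085,.01)
    k,lab,st,_=cv2.connectedComponentsWithStats(m);m=(lab==1+st[1:,4].argmax()).astype(np.uint8)
    h=cv2.convexHull(np.argwhere(m)[:,::-1].astype(np.int32))
    P=unproject(n,h[:,0],.012)[:,:2]
    r=least_squares(lambda p:np.hypot(*(P-p[:2]).T)-p[2],[*xy0,.06],loss='soft_l1',f_scale=.001)
    return r.x
E
cat > m.py <<'E'
from vis import *
top,side=read_camera('top'),read_camera('side')
S=dict(red=(149,150),blue=(251,155),green=(348,162),yellow=(304,222),white=(191,230))
C=dict(blue=(143,143),yellow=(249,150),red=(351,156),green=(304,220))
for c,p in S.items():
    xy=unproject('top',p,.012)[0,:2]
    print('saucer',c,*(np.round(fit_saucer(n,i,c,xy),4) for n,i in(('top',top),('side',side))))
for c,p in C.items():
    xy=unproject('top',p,.05)[0,:2]
    for n,i in(('top',top),('side',side)):
        x,s=fit_cup(n,i,c,xy);print('cup',c,n,np.round(x,4),round(s,3))
print('pot',unproject('top',(256,225),.06))
a=cv2.resize(top[190:300,230:440],None,fx=3.5,fy=3.5);cv2.imwrite('pics/crop1.png',a[:,:,::-1])
E
python3 m.py
```

```text
saucer red [0.6321 0.2536 0.0609] [0.6304 0.2573 0.0627]
saucer blue [0.6217 0.0028 0.0606] [0.6209 0.0072 0.0628]
saucer green [ 0.6077 -0.2384  0.0604] [ 0.6068 -0.2337  0.0627]
saucer yellow [ 0.4548 -0.1302  0.0609] [ 0.4537 -0.126   0.0638]
saucer white [0.4314 0.14   0.0603] [0.4307 0.1433 0.0615]
cup blue top [0.6333 0.2544 5.9296] 0.915Traceback (most recent call last):
  File "m.py", line 11, in <module>
    x,s=fit_cup(n,i,c,xy);print('cup',c,n,np.round(x,4),round(s,3))
        ~~~~~~~^^^^^^^^^^
  File "vis.py", line 35, in fit_cup
    r=minimize(cost,[*xy0,a],method='Nelder-Mead',options=dict(initial_simplex=[[*xy0,a],[xy0[0]+.01,xy0[1],a],[xy0[0],xy0[1]+.01,a],[*xy0,a+.3]],xatol=1e-4,fatol=1e-4))
    res = _minimize_neldermead(fun, x0, args, callback, bounds=bounds,
                               **options)
    fxr = func(xr)
    fx = function(np.copy(x), *(wrapper_args + args))
  File "vis.py", line 30, in cost
    uv=(project(n,Q@R.T+[p[0],p[1],z0])+.5)*S-[x0,y0]
        ~~~~~~~^^^^^^^^^^^^^^^^^^^^^^^^
  File "vis.py", line 10, in project
    i=camera_info(n);K,T=i['intrinsics'],i['T'];c=(P-T[:3,3])@T[:3,:3]
ValueError: time passes only in moves, steps and waits
```

```bash
sed -i 's/^from station import \*/from station import *\nimport station,functools\ncamera_info=functools.cache(station.camera_info)/' vis.py; python3 m.py
```

```text
saucer red [0.632  0.2535 0.0609] [0.6305 0.2572 0.0627]
saucer blue [0.6218 0.0028 0.0606] [0.6209 0.0071 0.0628]
saucer green [ 0.6076 -0.2384  0.0603] [ 0.6069 -0.2338  0.0627]
saucer yellow [ 0.4548 -0.1301  0.0609] [ 0.454  -0.1257  0.0637]
saucer white [0.4315 0.14   0.0603] [0.4306 0.1433 0.0615]
cup blue top [0.6327 0.2551 5.9302] 0.914
cup blue side [0.6348 0.2583 1.0868] 0.894
cup yellow top [6.2210e-01 2.8000e-03 6.0008e+00] 0.913
cup yellow side [6.2420e-01 5.4000e-03 6.2444e+00] 0.914
cup red top [ 0.6098 -0.239   5.4209] 0.919
cup red side [ 0.6122 -0.2374  5.5462] 0.884
cup green top [ 0.4508 -0.1292  5.7182] 0.859
cup green side [ 0.4532 -0.128   6.9129] 0.889
pot [[ 0.43725698 -0.01736612  0.06      ]]
```

View pics/crop1.png

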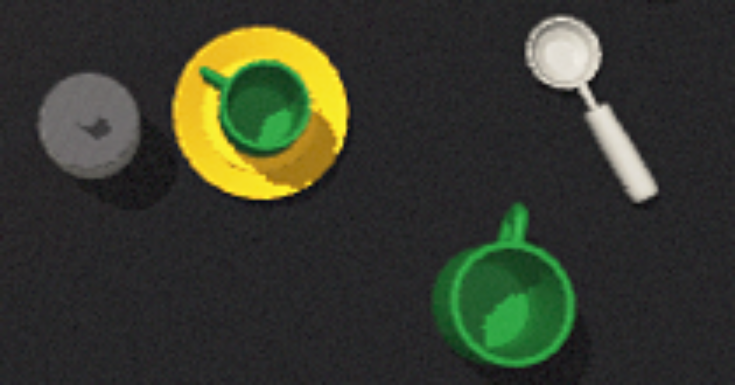

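Candidates for the green cup in the top view: (304,220) on the yellow saucer, and larger mugs at (375,275) and (411,156). The crop shows (304,220) has the smallest rim, so that is the cup. The order will be blue→white, red→red, green→green, yellow→yellow, blue→blue.

```bash
cat > act.py <<'E'
from station import *
import numpy as np
from scipy.spatial.transform import Rotation as Rn
SA=dict(red=(.6312,.2554),blue=(.6213,.005),green=(.6072,-.2361),yellow=(.4544,-.128),white=(.431,.1417))
CU=dict(blue=(.6335,.2565,-.353),yellow=(.623,.004,-.28),red=(.611,-.238,-.80),green=(.452,-.1287,-.56))
HI,Z=.2,.047
def quat(a):
    y=np.array([np.cos(a),np.sin(a),0]);z=np.array([0,0,-1.]);return np.roll(Rn.from_matrix(np.c_[np.cross(y,z),y,z]).as_quat(),1)
def transfer(c,src,dst):
    cx,cy,a=src;d=SA[dst]
    ok=[]
    for h in(0,np.pi):
        q=quat(a+h);js=[inverse_kinematics([*p,z],q) for p in((cx,cy),d) for z in(HI,Z)]
        if all(j is not None for j in js): ok.append((max(abs(j[5]) for j in js),q))
    q=min(ok,key=lambda o:o[0])[1]
    move_pose([cx,cy,HI],q)
    movel([cx,cy,Z+.03],v=.15); hit=movel([cx,cy,Z],v=.06,until_force=6)
    if hit: print('contact on descent',get_tcp_pos()); movel([cx,cy,HI]); return False
    command_gripper(0.); w=get_grip_width(); print(c,'grip',round(w*88,1),'mm',get_finger_force())
    movel([cx,cy,Z+.03],v=.06); movel([cx,cy,HI])
    print('held',round(get_grip_width()*88,1),'F',np.round(get_ft_force(),2))
    if get_grip_width()*88<50: return False
    move_pose([*d,HI],q); wait(.2)
    movel([*d,Z+.01],v=.12); wait(.2)
    hit=movel([*d,Z-.004],v=.02,until_force=3); print('down',hit,np.round(get_tcp_pos(),4))
    command_gripper(1.); wait(.2)
    movel([*d,Z+.04],v=.08); movel([*d,HI]); print('t',get_time()); return True
E
python3 - <<'E'
from act import *
import cv2
print(transfer('blue',CU['blue'],'white'))
q=get_tcp_pos()
for n in('top','side'): cv2.imwrite(f'pics/{n}1.png',read_camera(n)[:,:,::-1])
E
```

```text
blue grip 58.5 mm 30.00023086555302
held 58.6 F [ 0.52 -0.69 -2.9 ]
down True [0.4311 0.1417 0.047 ]
t 13.0833
True
```

View pics/side1.png

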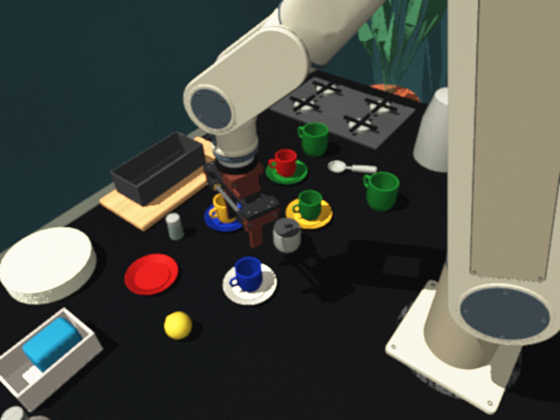

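The side view shows the blue cup standing at (248,275) on the white saucer, with the red saucer at (151,273) empty. I'll measure its fit there, then move red.

```bash
python3 - <<'E'
from vis import *
im=cv2.imread('pics/side1.png')[:,:,::-1].copy()
print(fit_cup('side',im,'blue',(.431,.1417)),fit_saucer('side',im,'red',(.631,.255)))
from act import *
if transfer('red',CU['red'],'red') : transfer('green',CU['green'],'green')
for n in('top','side'): cv2.imwrite(f'pics/{n}2.png',read_camera(n)[:,:,::-1])
E
```

```text
(array([0.4331904 , 0.14138138, 0.79568016]), np.float64(0.9052259887005649)) [0.63105602 0.25711366 0.06313109]
red grip 58.6 mm 30.000262409448624
held 58.9 F [-0.12  0.   -1.51]
down True [0.6312 0.2553 0.0471]
t 25.0
green grip 58.5 mm 30.000574751957174
held 58.3 F [ 0.19 -0.51 -1.37]
down True [ 0.6072 -0.2361  0.0471]
t 35.8167
```

View pics/side2.png

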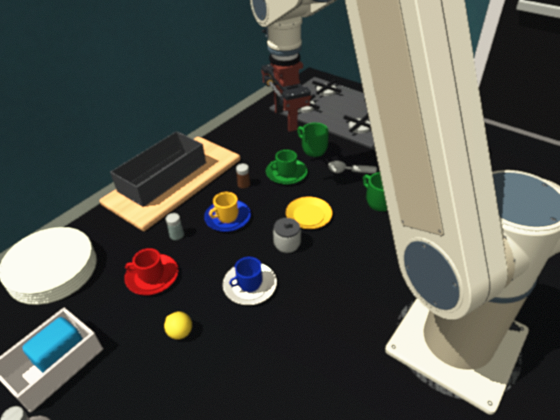

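The side view shows the red cup on the red saucer at (151,268) and the green cup on the green saucer at (287,165). The yellow saucer at (309,213) is empty. Next are yellow, then blue.

```bash
python3 - <<'E'
from vis import *
from act import *
if transfer('yellow',CU['yellow'],'yellow'): transfer('blue',(*SA['white'],CU['blue'][2]),'blue')
move_pose([.25,-.45,.3],quat(0))
top,side=read_camera('top'),read_camera('side')
cv2.imwrite('pics/top3.png',top[:,:,::-1]);cv2.imwrite('pics/side3.png',side[:,:,::-1])
for c in CU:
    for n,i in(('top',top),('side',side)): print(c,n,(fit_cup(n,i,c,SA[c])[0][:2]-SA[c]).round(4))
print(get_time())
E
```

```text
yellow grip 58.9 mm 30.00033418647945
held 59.1 F [ 0.28  0.9  -2.82]
down True [ 0.4545 -0.128   0.047 ]
t 46.1917
blue grip 58.5 mm 30.000179512426257
held 58.8 F [ 0.01  0.39 -1.97]
down True [0.6213 0.0051 0.0471]
t 56.65
blue top [0.0048 0.006 ]
blue side [-0.0163  0.0217]
yellow top [ 0.0141 -0.0122]
yellow side [-0.0169  0.0204]
red top [-0.  0.]
red side [-0.0227  0.0222]
green top [ 0.0006 -0.0082]
green side [-0.012   0.0184]
58.8833
```

View pics/top3.png

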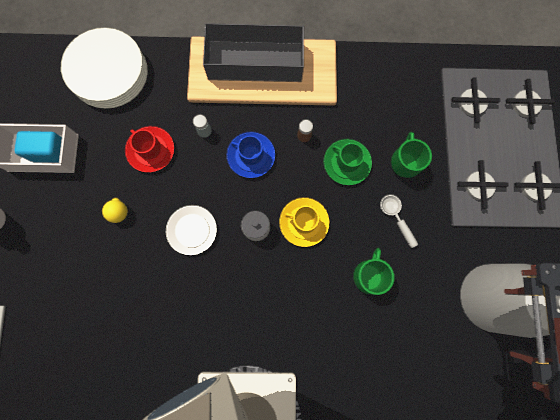

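View pics/side3.png

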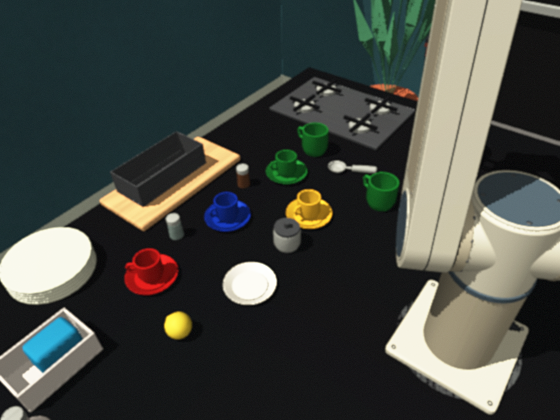

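Top view: the rims at (144,142), (249,150), (351,155) and (305,217) are where the well-centred cups stood before, to within about 3 px. The fits printed above are confounded because each cup now matches its saucer's colour. The white saucer is empty and the pot at (256,225) is unmoved. Since the gripper is near the kettle, I'll check the rim positions and tool force, and raise the arm before handing in.

```bash
python3 - <<'E'
from vis import *
from act import *
P=dict(red=(144,142),blue=(249,150),green=(351,155),yellow=(305,217))
for c,p in P.items(): print(c,(unproject('top',p,.066)[0,:2]-SA[c]).round(4))
print(np.round(get_ft_force(),2))
p=get_tcp_pos(); movel([p[0],p[1],.4]); wait(.5); print(np.round(get_ft_force(),2),get_time())
print(job_done())
E
```

```text
red [-0.0029 -0.0076]
blue [-0.0079 -0.0022]
green [-0.0016 -0.0004]
yellow [ 0.0019 -0.0003]
[0.32 0.22 0.23]
[-0.18 -0.84  0.32] 60.2
the job is handed in; nothing more can be done
None
```

I handed the job in at 60.2 s: each of the four cups stands upright on its own-colour saucer, within about 8 mm of centre by my last camera estimate, the white saucer is empty, and the sugar pot looks unmoved. The station returned no verdict.

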